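# Advance a lead-screw stage by one turn of its hand wheel and lock it

### The job

Advance the circuit-board stage by one screw lead: with a fingertip, push the upright handle on the hand wheel's spoke round clockwise (seen from above) through exactly one full turn, so that it stops where it began. Only then push the upright pin of the lock lever away from the wheel as far as it goes, and draw back. Push gently, never take the handle or the pin between the fingers, and leave everything else on the bench where it is.

Things in the scene. Friction and masses are not known exactly. Their poses are not given: they have to be found in the camera images.
- stage: The lead-screw stage, fixed to the bench at a place and yaw that vary. Origin: on the bench under the wheel's axis. x runs along the slide rails away from the gearbox, y towards the lock lever, z up. Aluminium base plate 10 mm thick (x -75 to 250, y -75 to 175 mm), grey gearbox 120 x 110 mm, 70 mm high, under the wheel; rails and a carriage with a green circuit board beyond it, under 60 mm high.
- wheel_centre (a point): On the vertical axis of the hand wheel, level with the top of its spokes (about 90 mm above the bench). The wheel is aluminium, 152 mm across, level, with three spokes, on top of the gearbox. The hub stands 3 mm above the spokes. This point does not turn with the wheel; its axes are the stage's.
- wheel_handle (a point): Centre, half-way up, of the upright black cylindrical handle that stands on one spoke of the wheel, 60 mm from the wheel's axis: 18 mm in diameter, 45 mm tall (this point is 22.5 mm above the spoke top and 22.5 mm below its own top; a 22 mm collar surrounds its foot to 1 mm above the spoke). It goes round with the wheel and, as a loose sleeve, spins freely about its own pin.
- wheel (a joint): Angle of the hand wheel, rad, growing clockwise seen from above; one turn is 6.283. It starts between -1.2 and 1.2 (at 0 the handle lies on the stage's -x side) and has no stop within reach. It stays where it is left; friction takes about 4 N at the handle. One clockwise turn moves the carriage with the green circuit board 10 mm along +x of the stage.
- lock_pin (a point): Centre, half-way up, of the upright black pin at the free end of the lock lever: 14 mm in diameter, 35 mm tall (17.5 mm above and below this point), 50 mm from the lever's pivot. The lever is a level dark steel bar 13 mm wide on a grey square post beside the gearbox; its top is 95 mm above the bench at the foot of the pin.
- lock_pivot (a point): On the vertical axis of the lock lever, level with the top of its bar (95 mm above the bench); 40 mm along x and 140 mm along y from the wheel's axis in the stage's axes. The lever points about to the stage's -x when open.
- lock (a joint): Angle of the lock lever, rad, growing clockwise seen from above, so that the pin moves away from the wheel. It starts between 0 and 0.15 (open); 1.2 is the end stop (locked). It stays where it is left; about 2 N at the pin moves it.
- standoff_c (a point): Bystander, to be left alone: centre of a loose upright brass standoff, 18 mm in diameter, 30 mm tall, on the stage's base plate between wheel and lock post.
- reel_c (a point): Bystander: centre of a grey empty solder reel, 56 mm in diameter, 40 mm tall, upright on the bench beside the stage.
- driver_grip (a point): Bystander: middle of the grip of a black screwdriver, 170 mm long, lying on the bench.
- tray_c (a point): Bystander: centre of a white open parts tray, 80 x 100 x 25 mm, on the bench beyond the lock lever.
- flux_c (a point): Bystander: centre of a small amber bottle, 36 mm in diameter, 75 mm tall, upright on the bench.
- meter_c (a point): Bystander: centre of a grey handheld multimeter, 150 x 75 x 34 mm, lying on the bench.

How it is judged:
On the way, in this order (a step that is already met when the one before it is completed fails the run):
1. the wheel is about half-way round, clockwise, with the lock open (distance of wheel_handle from where it was at the start of the episode above 0.11 m and value of joint wheel above 0.9 rad and value of joint lock below 0.4 rad), for 0.1 s.
2. the wheel stands after one full clockwise turn, the handle within 15 mm of where it began, with the lock open (value of joint wheel between 4.8 and 7.8 rad and distance of wheel_handle from where it was at the start of the episode below 0.015 m and velocity of joint wheel between -0.15 and 0.15 rad/s and value of joint lock below 0.4 rad), for 0.2 s.
3. the lock lever is pushed over to its stop (value of joint lock above 1.05 rad), for 0.2 s.
At the end, for the whole second after the job is handed in: The wheel has gone one turn clockwise in all (neither none nor two) and stands with the handle within 15 mm of where it began; the lock lever is at its stop (above 1.05 of 1.2 rad); every bystander is within 30 mm of where it was (value of joint wheel between 4.8 and 7.8 rad and distance of wheel_handle from where it was at the start of the episode below 0.015 m and value of joint lock above 1.05 rad and velocity of joint wheel between -0.05 and 0.05 rad/s and distance of each of standoff_c, reel_c, driver_grip, tray_c, flux_c, meter_c from where it was at the start of the episode below 0.03 m); the robot touches nothing.
It fails at once if the lock lever is pushed over before the wheel has made its turn (value of joint lock above 0.6 rad and (value of joint wheel below 4.8 rad or distance of wheel_handle from where it was at the start of the episode above 0.015 m)).
It fails at once if the wheel is turned far past one turn, or well backwards from its start (value of joint wheel above 8.3 rad or value of joint wheel below -1.7 rad).
It fails at once if the wheel's handle or the lock pin is taken between the fingers ((horizontal distance between the grasp point and wheel_handle below 0.013 m and z of the grasp point in the frame of wheel_handle between -0.03 and 0.03 m) or (horizontal distance between the grasp point and lock_pin below 0.013 m and z of the grasp point in the frame of lock_pin between -0.03 and 0.03 m)).
It fails at once if the wheel or the lock is forced or squeezed (over 30 N) (contact force between the fingers and stage above 30 N).
It fails at once if a bystander is moved, lifted or knocked over (by more than 30 mm) (distance of any of standoff_c, reel_c, driver_grip, tray_c, flux_c, meter_c from where it was at the start of the episode above 0.03 m).
It also fails if it takes over 69 s, if anything falls off the work surface, if the arm or the gripper's body presses on something with over 40 N, if the wrist force passes 120 N, or if a joint passes its speed limit or range.

### The arm

A 6-joint arm with a two-finger parallel gripper is mounted at the origin on the work surface. World frame = base frame: x ahead of the robot, y to its left, z up, the work surface at z = 0. Lengths are in m, angles in rad, forces in N, time in s.
With the tool pointing down it reaches from about 0.3 to 0.775 m from the base axis. Payload 14.6 kg.
Tool frame: the origin (TCP) lies between the finger pads; the fingertips stand 14 mm ahead of it and the grasp point (between the pads) lies 5 mm behind it; z points along the fingers, y is the line along which they close (so a half turn about z gives the same grasp; the last joint's range is limited). The gripper opens to 94 mm and grips with 3 to 60 N. Pads are 16 mm wide; open, the fingers measure 119 mm over their backs; the gripper's body (75 mm by 177 mm) begins 78 mm behind the grasp point.
Start: joints at [-1.233, 0.3, 1.521, -0, 1.321, -0.067], TCP at [0.217, -0.506, 0.219] pointing down, gripper open.
Joint ranges: [-3.03, 3.03], [-0.79, 2.21], [0.23, 2.52], [-1.04, 4.18], [0, 3.07], [-2.55, 2.55]. Speed limits (rad/s): [2.22, 2.22, 2.57, 3.14, 3.14, 3.14].

### API

Orientations are given as [roll, pitch, yaw] about the fixed x, y, z axes, in that order (R = Rz(yaw) Ry(pitch) Rx(roll)).
In Python, from station import ctrl gives the robot as it stands. The module is installed in compiled form; this text tells all that it offers.
- The arm moves only by the tool move_arm, never from a script. Its argument "targets" is a list of rows, each a list of 7 numbers: the opening, from -1 (shut) to 1 (fully open), then the shift along the tool's x, y, z in units of 50 mm (1.0 is 50 mm), then the turn, a rotation vector about the tool's x, y, z in rad. A call has 1 to 12 rows; each row is the pose to reach, as a shift and turn from the pose commanded when the call began, along the tool's axes at that moment; what a row does not reach only later rows make up. A row lasts 1/10 s, in which the tool goes at most 50 mm and 8.59 degrees, less where a joint would pass 70% of its speed; a pose out of reach is approached as far as the arm can. A call with a gripper value outside its range is refused whole. The fingers move at their own pace and stop on an object; "grip_force" is the grip in N (left out, the last holds). Time passes only in rows, so rows that repeat a pose let the fingers close. It gives the time, the measured TCP pose, the force, the opening and the grip force at its end, in the units of the state.
- ctrl.get_obs(): the state, without advancing time (a new reading comes with each control period).
- ctrl.camera(name): name is "scene" or "side" or "wrist"; returns (picture, depth): 384x512x3 uint8, red, green, blue; 384x512 float32, m along the optical axis (not along the pixel's ray), 0 where there is no reading.
- ctrl.camera_params(name): a dict with "intrinsics" (3x3 intrinsics, pixels), "k1" (the pictures are not rectified: a ray, as slopes to the right and down, at radius r is drawn at 1 + k1 r^2 times it, then the intrinsics apply), "rvec" (rotation vector, rad) and "tvec" (3), from world to camera coordinates, as OpenCV has them; the wrist camera has in their place "T_tool_cam" (4x4, takes a point from camera to tool coordinates, whose origin is the TCP and whose axes are the flange's). Camera axes: x right, y down, z forward; pixel columns grow to the right and rows downward; lengths in m; the calibration is good to about 2 mm. A picture is of the moment at which its call begins: read the wrist's pose just before it. camera_params takes no time and is no camera call.
- ctrl.hand_in(): hands the job in; it is judged then, once.
Trained networks look in the newest picture that a camera, given by its name, has taken for a name from the list of things; names that differ only in an ending like _2 or _b are one class to them, and where a whole thing is asked for, a point or a joint stands for the part that bears it (a point fixed in the world has none). Each returns a list of dicts, best first, with "score" (0 to 1); they miss things now and then, are a little off and sometimes report something else, mostly with a low value. They report only what shows in the picture. A call takes as long as a camera call.
- ctrl.cut_out(camera, target): "region" (384x512 bool, what is visible of it) and "point" ([column, row] in pixels, amid what is visible of it).
- ctrl.tip_of(camera, target): "point" ([column, row] in pixels: a listed point, or the origin of a listed thing).
The state is a dict: "time_s": time; "qpos": joint angles; "joint_vel": joint speeds; "tau": joint torques, N m; "ee_pos": TCP position; "eef_rot": TCP orientation; "force": force on the tool from outside, world axes, zero at the start; "moment": the same for the moment, N m; "grip_width": finger opening in m; "grip_force": force on a finger pad.
Only numpy, scipy, OpenCV 4.12 (cv2) and the standard library are available. Lean on these libraries where they do the work, as an engineer would, in place of code of your own. Each camera call takes 0.05 s, during which the arm holds its last target. There are 200 camera calls.

## Working session

There is one attempt and no reset: what is moved stays moved. The work goes in short steps, Python scripts to look and compute and a tool call to move; the robot and the scene stay as the last step left them, time stands still between calls to the robot, and variables do not carry over. Pictures are saved under pics/ and viewed, at most 10 in all, crops included, and the job is handed in when it is done.

Besides the shell and the picture viewer there is one more tool, called by a JSON object that holds its "api" and its "payload", one argument or row to a line. move_arm: Moves the arm, as the interface text tells. Its arguments: {"type":"object","properties":{"targets":{"type":"array"},"grip_force":{"type":"number"}},"required":["targets"]}

```bash
mkdir -p pics; cat > h.py <<'E'
import numpy as np, cv2
from station import ctrl
from scipy.spatial.transform import Rotation as R
def cam(n):
    o=ctrl.get_obs(); p=ctrl.camera_params(n); K=np.array(p["intrinsics"]); k1=float(np.ravel(p["k1"])[0])
    if n=="wrist":
        T=np.eye(4); e=np.array(o["eef_rot"]); T[:3,:3]=R.from_euler("xyz",e).as_matrix(); T[:3,3]=o["ee_pos"]
        M=T@np.array(p["T_tool_cam"])
    else:
        M=np.eye(4); r=cv2.Rodrigues(np.array(p["rvec"],float))[0]; M[:3,:3]=r.T; M[:3,3]=-r.T@np.ravel(p["tvec"])
    return K,k1,M
def ray(c,uv):
    K,k1,M=c; d=np.array([k1,0,0,0.,0])
    s=cv2.undistortPoints(np.array(uv,float).reshape(-1,1,2),K,d)[:,0]
    return np.c_[s,np.ones(len(s))]
def at_depth(c,uv,z):
    return (ray(c,uv)*np.ravel(z)[:,None])@c[2][:3,:3].T+c[2][:3,3]
def at_height(c,uv,h):
    d=ray(c,uv)@c[2][:3,:3].T; o=c[2][:3,3]; return o+d*((h-o[2])/d[:,2])[:,None]
E
python3 - <<'E'
from h import *
o=ctrl.get_obs(); print(o)
for n in("scene","side"):
    c=cam(n); im,d=ctrl.camera(n); cv2.imwrite(f"pics/{n}0.png",im[:,:,::-1]); np.save(f"{n}d.npy",d)
    print(n,c[2][:3,3].round(3))
    for t,h in(("wheel_centre",.09),("wheel_handle",.1125),("lock_pin",.1125),("lock_pivot",.095),("standoff_c",.025),("stage",0)):
        for r in ctrl.tip_of(n,t)[:1]: print(t,round(r["score"],2),np.round(r["point"]),at_height(c,r["point"],h).round(4))
E
```

```text
{'time_s': 0.0, 'qpos': array([-1.23259661e+00,  3.00484616e-01,  1.52158920e+00, -2.21095077e-05,
        1.32067777e+00, -6.65964863e-02]), 'joint_vel': array([-0.00025513, -0.0015685 ,  0.00034117, -0.00080531,  0.00115888,
        0.00073517]), 'tau': array([-1.61739157e-03, -5.31820428e+01, -3.52734804e+01,  7.07103079e-02,
        2.42884067e-02, -1.09568807e-04]), 'ee_pos': array([ 0.21651985, -0.50532142,  0.21887547]), 'eef_rot': array([-3.14043487e+00, -5.57559663e-05,  4.04801655e-01]), 'force': array([-0.7608457 ,  0.11861686,  0.16469044]), 'moment': array([-0.0405401 , -0.04015784, -0.0165327 ]), 'grip_force': 0.0, 'grip_width': 0.09404404378633426}
scene [ 1.335 -0.258  0.789]
wheel_centre 0.56 [236. 183.] [[ 0.5383 -0.0621  0.09  ]]
wheel_handle 0.84 [241. 164.] [[ 0.4867 -0.0335  0.1125]]
lock_pin 0.44 [291. 179.] [[0.5924 0.0798 0.1125]]
lock_pivot 0.74 [287. 200.] [[0.6529 0.0486 0.095 ]]
standoff_c 0.57 [271. 202.] [[0.5783 0.0321 0.025 ]]
stage 0.6 [238. 208.] [[ 0.5516 -0.0613  0.    ]]
side [0.432 0.971 1.052]
wheel_centre 0.96 [269. 179.] [[ 0.55   -0.0595  0.09  ]]
wheel_handle 0.64 [288. 183.] [[ 0.4936 -0.0274  0.1125]]
lock_pin 0.56 [244. 205.] [[0.5976 0.0774 0.1125]]
lock_pivot 0.56 [232. 200.] [[0.6363 0.0496 0.095 ]]
standoff_c 0.43 [259. 213.] [[0.5653 0.0162 0.025 ]]
stage 0.66 [273. 198.] [[ 0.537  -0.0755  0.    ]]
```

View images.

View pics/scene0.png

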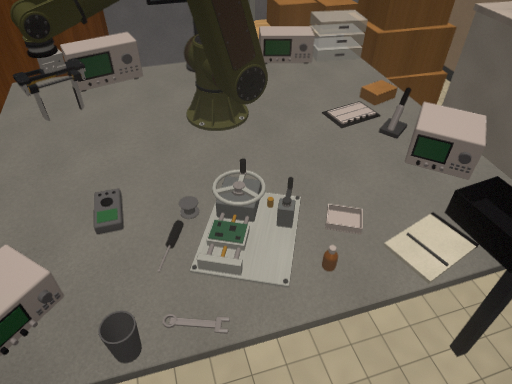

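View pics/side0.png

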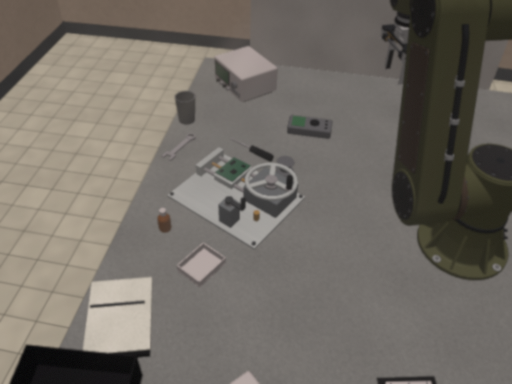

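```bash
cat >> h.py <<'E'
def tool(w,o=None):
    "world shift to target xyz -> move units along tool axes"
    o=ctrl.get_obs(); return (R.from_euler("xyz",o["eef_rot"]).inv().apply(np.array(w)-o["ee_pos"])/.05).round(2)
E
python3 - <<'E'
from h import *
p=ctrl.camera_params("wrist"); print(np.array(p["T_tool_cam"]).round(3),p["intrinsics"],p["k1"])
print(tool([.5,-.05,.36]), tool([.217,-.505,.36]))
E
```

```text
[[-0.001 -0.957 -0.289  0.084]
 [ 1.    -0.    -0.001  0.001]
 [ 0.001 -0.289  0.957 -0.165]
 [ 0.     0.     0.     1.   ]] [[307.09476755   0.         256.48944708]
 [  0.         307.09476755 189.8743611 ]
 [  0.           0.           1.        ]] -0.0758596968835095
[ 8.8  -6.14 -2.81] [ 0.01 -0.01 -2.81]
```

{"api": "move_arm", "payload": {
  "targets": [
    [-1,0,0,-1.0,0,0,0],
    [-1,0.5,-0.3,-2.0,0,0,0],
    [-1,1.3,-0.8,-2.8,0,0,0],
    [-1,2.1,-1.3,-2.8,0,0,0],
    [-1,2.9,-1.8,-2.8,0,0,0],
    [-1,3.7,-2.3,-2.8,0,0,0],
    [-1,4.5,-2.8,-2.8,0,0,0],
    [-1,5.3,-3.3,-2.8,0,0,0],
    [-1,6.1,-3.8,-2.8,0,0,0],
    [-1,6.9,-4.3,-2.8,0,0,0],
    [-1,7.7,-4.8,-2.8,0,0,0],
    [-1,8.5,-5.3,-2.8,0,0,0]
  ]
}}

```text
time_s: 1.9
ee_pos: [0.5036, -0.0927, 0.3597]
eef_rot: [3.141, -0.0, 0.405]
force: [0.8, -1.0, -0.3]
grip_width: 0.0023
grip_force: 0.0
```

{"api": "move_arm", "payload": {
  "targets": [
    [-1,0.8,-0.5,0,0,0,0],
    [-1,1.4,-0.9,0,0,0,0],
    [-1,1.7,-1.1,0,0,0,0],
    [-1,1.7,-1.1,0,0,0,0],
    [-1,1.7,-1.1,0,0,0,0]
  ]
}}

```text
time_s: 2.4
ee_pos: [0.5591, -0.0113, 0.3594]
eef_rot: [3.141, 0.0, 0.405]
force: [-0.4, 0.3, -0.0]
grip_width: 0.0004
grip_force: 0.0
```

```bash
cat > look.py <<'E'
from h import *
import sys
n="wrist"; o=ctrl.get_obs(); print(o["ee_pos"].round(4),o["eef_rot"].round(3),o["grip_width"],o["force"].round(1))
c=cam(n); im,d=ctrl.camera(n); cv2.imwrite(f"pics/{sys.argv[1]}.png",im[:,:,::-1]); np.save("wd.npy",d)
for t,h in(("wheel_centre",.09),("wheel_handle",.1125),("lock_pin",.1125),("lock_pivot",.095),("standoff_c",.025)):
    for r in ctrl.tip_of(n,t)[:1]: print(t,round(r["score"],2),np.round(r["point"]),at_height(c,r["point"],h).round(4))
for t,h in(("wheel_handle",.135),("lock_pin",.13)):
    for r in ctrl.cut_out(n,t)[:1]:
        v,u=np.nonzero(r["region"]); P=at_depth(c,np.c_[u,v],d[v,u]); m=abs(P[:,2]-h)<.006
        print("top",t,round(r["score"],2),m.sum(),np.median(P[:,2]).round(3),((P[m].max(0)+P[m].min(0))/2).round(4),np.ptp(P[m],axis=0).round(3) if m.any() else 0)
E
python3 look.py w1
```

```text
[ 0.5591 -0.0113  0.3594] [3.141 0.    0.405] 0.0003604103007927518 [-0.4  0.3 -0. ]
wheel_centre 0.7 [284. 179.] [[ 0.5474 -0.0611  0.09  ]]
wheel_handle 0.78 [253. 209.] [[ 0.4947 -0.0335  0.1125]]
lock_pin 0.79 [214. 105.] [[0.607  0.0695 0.1125]]
lock_pivot 0.69 [244.  84.] [[0.6468 0.0445 0.095 ]]
standoff_c 0.65 [238. 132.] [[0.576 0.028 0.025]]
top wheel_handle 0.62 128 0.089 [ 0.496  -0.0311  0.1327] [0.016 0.017 0.007]
top lock_pin 0.55 103 0.095 [0.6044 0.0728 0.1286] [0.014 0.014 0.008]
```

View pics/w1.png

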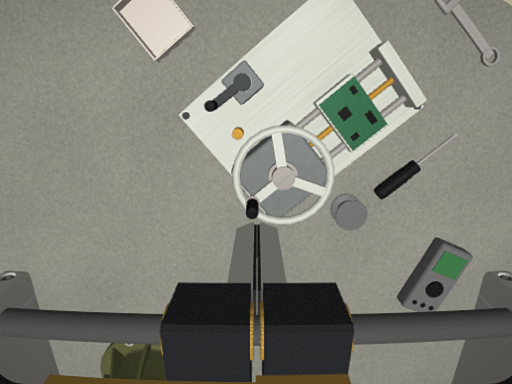

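```bash
python3 - <<'E'
from h import *
c=np.array([.5474,-.0611])
print(tool([*(c+[-.06,0]),.2]),tool([*(c+[-.06,0]),.12]))
Rt=R.from_euler("xyz",[np.pi,0,.405]).inv()
f=lambda a:np.r_[c+.06*np.array([np.cos(np.radians(a)),np.sin(np.radians(a))]),0]
for s in range(6):
    a0=180-60*s
    print(a0,[[-1]+(Rt.apply(f(a0-5*k)-f(a0))/.05)[:2].round(2).tolist()+[0]*4 for k in range(1,13)])
E
```

```text
[-1.72  0.36  3.19] [-1.72  0.36  4.79]
180 [[-1, 0.05, -0.09, 0, 0, 0, 0], [-1, 0.1, -0.18, 0, 0, 0, 0], [-1, 0.16, -0.27, 0, 0, 0, 0], [-1, 0.23, -0.35, 0, 0, 0, 0], [-1, 0.3, -0.42, 0, 0, 0, 0], [-1, 0.38, -0.49, 0, 0, 0, 0], [-1, 0.47, -0.55, 0, 0, 0, 0], [-1, 0.56, -0.6, 0, 0, 0, 0], [-1, 0.66, -0.64, 0, 0, 0, 0], [-1, 0.76, -0.68, 0, 0, 0, 0], [-1, 0.86, -0.7, 0, 0, 0, 0], [-1, 0.96, -0.72, 0, 0, 0, 0]]
120 [[-1, 0.1, -0.01, 0, 0, 0, 0], [-1, 0.21, -0.01, 0, 0, 0, 0], [-1, 0.31, 0.0, 0, 0, 0, 0], [-1, 0.42, 0.02, 0, 0, 0, 0], [-1, 0.52, 0.05, 0, 0, 0, 0], [-1, 0.61, 0.09, 0, 0, 0, 0], [-1, 0.71, 0.13, 0, 0, 0, 0], [-1, 0.8, 0.19, 0, 0, 0, 0], [-1, 0.88, 0.25, 0, 0, 0, 0], [-1, 0.96, 0.32, 0, 0, 0, 0], [-1, 1.04, 0.39, 0, 0, 0, 0], [-1, 1.1, 0.47, 0, 0, 0, 0]]
60 [[-1, 0.06, 0.09, 0, 0, 0, 0], [-1, 0.11, 0.18, 0, 0, 0, 0], [-1, 0.15, 0.27, 0, 0, 0, 0], [-1, 0.19, 0.37, 0, 0, 0, 0], [-1, 0.21, 0.47, 0, 0, 0, 0], [-1, 0.23, 0.58, 0, 0, 0, 0], [-1, 0.24, 0.68, 0, 0, 0, 0], [-1, 0.24, 0.79, 0, 0, 0, 0], [-1, 0.23, 0.89, 0, 0, 0, 0], [-1, 0.21, 0.99, 0, 0, 0, 0], [-1, 0.18, 1.09, 0, 
[... 483 characters left out ...]
0.31, -0.0, 0, 0, 0, 0], [-1, -0.42, -0.02, 0, 0, 0, 0], [-1, -0.52, -0.05, 0, 0, 0, 0], [-1, -0.61, -0.09, 0, 0, 0, 0], [-1, -0.71, -0.13, 0, 0, 0, 0], [-1, -0.8, -0.19, 0, 0, 0, 0], [-1, -0.88, -0.25, 0, 0, 0, 0], [-1, -0.96, -0.32, 0, 0, 0, 0], [-1, -1.04, -0.39, 0, 0, 0, 0], [-1, -1.1, -0.47, 0, 0, 0, 0]]
-120 [[-1, -0.06, -0.09, 0, 0, 0, 0], [-1, -0.11, -0.18, 0, 0, 0, 0], [-1, -0.15, -0.27, 0, 0, 0, 0], [-1, -0.19, -0.37, 0, 0, 0, 0], [-1, -0.21, -0.47, 0, 0, 0, 0], [-1, -0.23, -0.58, 0, 0, 0, 0], [-1, -0.24, -0.68, 0, 0, 0, 0], [-1, -0.24, -0.79, 0, 0, 0, 0], [-1, -0.23, -0.89, 0, 0, 0, 0], [-1, -0.21, -0.99, 0, 0, 0, 0], [-1, -0.18, -1.09, 0, 0, 0, 0], [-1, -0.14, -1.19, 0, 0, 0, 0]]
```

{"api": "move_arm", "payload": {
  "targets": [
    [-1,-0.8,0.2,0.6,0,0,0],
    [-1,-1.6,0.3,1.3,0,0,0],
    [-1,-1.71,0.36,2.0,0,0,0],
    [-1,-1.71,0.36,2.8,0,0,0],
    [-1,-1.71,0.36,3.2,0,0,0],
    [-1,-1.71,0.36,3.2,0,0,0],
    [-1,-1.71,0.36,3.2,0,0,0]
  ]
}}

```text
time_s: 3.5
ee_pos: [0.4882, -0.0609, 0.2004]
eef_rot: [3.141, -0.001, 0.405]
force: [0.9, 0.6, 0.3]
grip_width: 0.0006
grip_force: 0.0
```

```bash
python3 look.py w2
```

```text
[ 0.4882 -0.0609  0.2004] [ 3.141e+00 -1.000e-03  4.050e-01] 0.000568926170802595 [0.9 0.6 0.3]
wheel_centre 0.9 [279. 129.] [[ 0.5491 -0.0566  0.09  ]]
wheel_handle 0.71 [230. 182.] [[ 0.4931 -0.0344  0.1125]]
standoff_c 0.67 [209.  65.] [[0.5771 0.0304 0.025 ]]
top wheel_handle 0.63 372 0.089 [ 0.4961 -0.0319  0.1328] [0.016 0.017 0.007]
top lock_pin 0.53 15 0.103 [0.5989 0.0695 0.1268] [0.003 0.005 0.005]
```

View pics/w2.png

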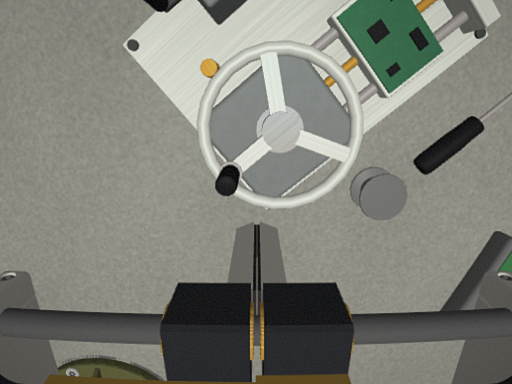

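{"api": "move_arm", "payload": {
  "targets": [
    [-1,0,0,0.5,0,0,0],
    [-1,0,0,1.0,0,0,0],
    [-1,0,0,1.4,0,0,0],
    [-1,0,0,1.6,0,0,0],
    [-1,0,0,1.6,0,0,0]
  ]
}}

```text
time_s: 4.4
ee_pos: [0.4875, -0.0607, 0.1187]
eef_rot: [-3.141, 0.002, 0.405]
force: [-0.0, 0.5, 0.1]
grip_width: 0.0005
grip_force: 0.0
```

{"api": "move_arm", "payload": {
  "targets": [
    [-1,0.05,-0.09,0,0,0,0],
    [-1,0.1,-0.18,0,0,0,0],
    [-1,0.16,-0.27,0,0,0,0],
    [-1,0.23,-0.35,0,0,0,0],
    [-1,0.3,-0.42,0,0,0,0],
    [-1,0.38,-0.49,0,0,0,0],
    [-1,0.47,-0.55,0,0,0,0],
    [-1,0.56,-0.6,0,0,0,0],
    [-1,0.66,-0.64,0,0,0,0],
    [-1,0.76,-0.68,0,0,0,0],
    [-1,0.86,-0.7,0,0,0,0],
    [-1,0.96,-0.72,0,0,0,0]
  ]
}}

```text
time_s: 5.6
ee_pos: [0.5182, -0.0085, 0.1194]
eef_rot: [-3.142, 0.0, 0.405]
force: [-3.9, -1.2, 3.0]
grip_width: 0.0007
grip_force: 2.0
```

```bash
python3 look.py w3
```

```text
[ 0.5182 -0.0085  0.1194] [-3.142  0.     0.405] 0.0007404629444911435 [-3.9 -1.2  3. ]
wheel_centre 0.59 [341. 212.] [[ 0.5497 -0.058   0.09  ]]
wheel_handle 0.97 [252. 214.] [[5.331e-01 2.000e-04 1.125e-01]]
lock_pin 0.81 [178.  40.] [[0.607  0.0732 0.1125]]
standoff_c 0.8 [240. 119.] [[0.575  0.0302 0.025 ]]
top wheel_handle 0.85 829 0.089 [ 5.343e-01 -3.000e-04  1.327e-01] [0.019 0.018 0.007]
top lock_pin 0.94 749 0.095 [0.6046 0.0718 0.128 ] [0.014 0.014 0.008]
```

View pics/w3.png

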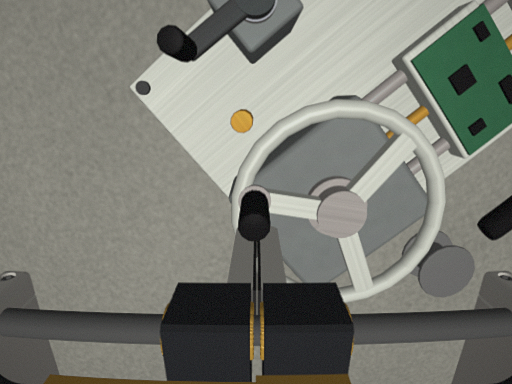

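{"api": "move_arm", "payload": {
  "targets": [
    [-1,0.1,-0.01,0,0,0,0],
    [-1,0.21,-0.01,0,0,0,0],
    [-1,0.31,0.0,0,0,0,0],
    [-1,0.42,0.02,0,0,0,0],
    [-1,0.52,0.05,0,0,0,0],
    [-1,0.61,0.09,0,0,0,0],
    [-1,0.71,0.13,0,0,0,0],
    [-1,0.8,0.19,0,0,0,0],
    [-1,0.88,0.25,0,0,0,0],
    [-1,0.96,0.32,0,0,0,0],
    [-1,1.04,0.39,0,0,0,0],
    [-1,1.1,0.47,0,0,0,0]
  ]
}}

```text
time_s: 7.2
ee_pos: [0.5781, -0.0084, 0.1193]
eef_rot: [-3.141, -0.0, 0.405]
force: [-3.2, 3.4, 0.5]
grip_width: 0.0004
grip_force: 2.0
```

```bash
python3 look.py w4
```

```text
[ 0.5781 -0.0084  0.1193] [-3.141 -0.     0.405] 0.00035495513696959295 [-3.2  3.4  0.5]
wheel_centre 0.96 [301. 283.] [[ 0.5492 -0.0564  0.09  ]]
wheel_handle 0.79 [292. 224.] [[ 0.5965 -0.0242  0.1125]]
lock_pivot 0.66 [216.  94.] [[0.6483 0.0476 0.095 ]]
standoff_c 0.6 [216. 184.] [[0.5745 0.0282 0.025 ]]
top wheel_handle 0.95 817 0.089 [ 0.5976 -0.023   0.1327] [0.017 0.018 0.007]
top lock_pin 0.78 582 0.096 [0.605  0.0719 0.1278] [0.014 0.013 0.008]
```

{"api": "move_arm", "payload": {
  "targets": [
    [-1,0.06,0.09,0,0,0,0],
    [-1,0.12,0.17,0,0,0,0],
    [-1,0.17,0.26,0,0,0,0],
    [-1,0.22,0.35,0,0,0,0],
    [-1,0.25,0.45,0,0,0,0],
    [-1,0.28,0.55,0,0,0,0],
    [-1,0.29,0.65,0,0,0,0],
    [-1,0.29,0.76,0,0,0,0],
    [-1,0.28,0.86,0,0,0,0],
    [-1,0.26,0.96,0,0,0,0],
    [-1,0.23,1.06,0,0,0,0],
    [-1,0.19,1.16,0,0,0,0]
  ]
}}

```text
time_s: 8.8
ee_pos: [0.6093, -0.0587, 0.1194]
eef_rot: [3.141, -0.0, 0.405]
force: [0.9, 4.3, 1.0]
grip_width: 0.0006
grip_force: 2.1
```

{"api": "move_arm", "payload": {
  "targets": [
    [-1,-0.05,0.09,0,0,0,0],
    [-1,-0.1,0.18,0,0,0,0],
    [-1,-0.16,0.27,0,0,0,0],
    [-1,-0.23,0.35,0,0,0,0],
    [-1,-0.3,0.42,0,0,0,0],
    [-1,-0.38,0.49,0,0,0,0],
    [-1,-0.47,0.55,0,0,0,0],
    [-1,-0.56,0.6,0,0,0,0],
    [-1,-0.66,0.64,0,0,0,0],
    [-1,-0.76,0.68,0,0,0,0],
    [-1,-0.86,0.7,0,0,0,0],
    [-1,-0.96,0.72,0,0,0,0]
  ]
}}

```text
time_s: 10.0
ee_pos: [0.5789, -0.1105, 0.1195]
eef_rot: [-3.142, -0.0, 0.405]
force: [3.5, 3.1, -1.1]
grip_width: 0.0006
grip_force: 2.2
```

```bash
python3 look.py w5
```

```text
[ 0.5789 -0.1105  0.1195] [-3.142 -0.     0.405] 0.0006212888287959066 [ 3.5  3.1 -1.1]
wheel_centre 0.86 [170. 234.] [[ 0.5489 -0.0582  0.09  ]]
lock_pivot 0.82 [55. 29.] [[0.648  0.0474 0.095 ]]
standoff_c 0.96 [106. 138.] [[0.5764 0.0288 0.025 ]]Traceback (most recent call last):
  File "look.py", line 10, in <module>
    print("top",t,round(r["score"],2),m.sum(),np.median(P[:,2]).round(3),((P[m].max(0)+P[m].min(0))/2).round(4),np.ptp(P[m],axis=0).round(3) if m.any() else 0)
                                                                           ~~~~~~~~^^^
    return umr_maximum(a, axis, None, out, keepdims, initial, where)
ValueError: zero-size array to reduction operation maximum which has no identity
```

View pics/w5.png

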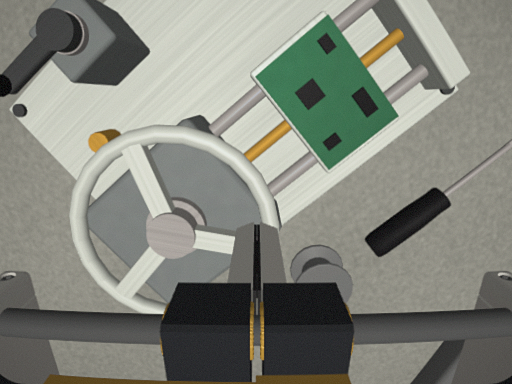

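{"api": "move_arm", "payload": {
  "targets": [
    [-1,-0.1,0.01,0,0,0,0],
    [-1,-0.21,0.01,0,0,0,0],
    [-1,-0.31,0,0,0,0,0],
    [-1,-0.42,-0.02,0,0,0,0],
    [-1,-0.52,-0.05,0,0,0,0],
    [-1,-0.61,-0.09,0,0,0,0],
    [-1,-0.71,-0.13,0,0,0,0],
    [-1,-0.8,-0.19,0,0,0,0],
    [-1,-0.88,-0.25,0,0,0,0],
    [-1,-0.96,-0.32,0,0,0,0],
    [-1,-1.04,-0.39,0,0,0,0],
    [-1,-1.1,-0.47,0,0,0,0]
  ]
}}

```text
time_s: 11.55
ee_pos: [0.5189, -0.1105, 0.1195]
eef_rot: [3.141, 0.0, 0.405]
force: [2.5, -3.7, -1.6]
grip_width: 0.0005
grip_force: 2.0
```

{"api": "move_arm", "payload": {
  "targets": [
    [-1,-0.06,-0.09,0,0,0,0],
    [-1,-0.11,-0.18,0,0,0,0],
    [-1,-0.15,-0.27,0,0,0,0],
    [-1,-0.19,-0.37,0,0,0,0],
    [-1,-0.21,-0.47,0,0,0,0],
    [-1,-0.23,-0.58,0,0,0,0],
    [-1,-0.24,-0.68,0,0,0,0],
    [-1,-0.24,-0.79,0,0,0,0],
    [-1,-0.23,-0.89,0,0,0,0],
    [-1,-0.22,-0.94,0,0,0,0],
    [-1,-0.21,-0.99,0,0,0,0],
    [-1,-0.2,-1.04,0,0,0,0]
  ]
}}

```text
time_s: 12.75
ee_pos: [0.4897, -0.0663, 0.1194]
eef_rot: [-3.142, 0.0, 0.405]
force: [1.3, -4.0, 0.2]
grip_width: 0.0003
grip_force: 2.2
```

```bash
python3 look.py w6
```

```text
[ 0.4897 -0.0663  0.1194] [-3.142  0.     0.405] 0.00029860935545226726 [ 1.3 -4.   0.2]
wheel_centre 0.87 [281. 139.] [[ 0.5502 -0.0578  0.09  ]]
wheel_handle 0.79 [223. 227.] [[ 0.4901 -0.0444  0.1125]]
lock_pivot 0.41 [190.  59.] [[0.5726 0.0108 0.095 ]]
standoff_c 0.86 [189.  56.] [[0.5767 0.0284 0.025 ]]
top wheel_handle 0.73 811 0.089 [ 0.4913 -0.0435  0.1328] [0.017 0.017 0.008]
```

View pics/w6.png

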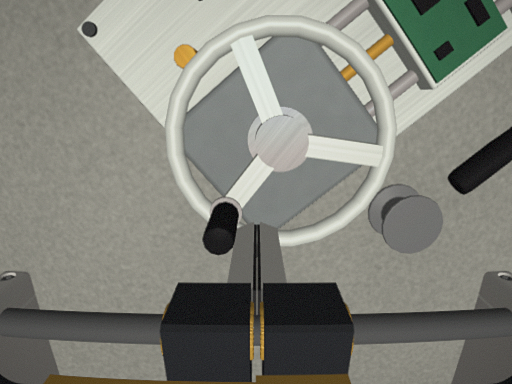

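{"api": "move_arm", "payload": {
  "targets": [
    [-1,0.01,-0.05,0,0,0,0],
    [-1,0.03,-0.1,0,0,0,0],
    [-1,0.05,-0.14,0,0,0,0],
    [-1,0.06,-0.18,0,0,0,0],
    [-1,0.07,-0.21,0,0,0,0],
    [-1,0.08,-0.22,0,0,0,0],
    [-1,0.08,-0.22,0,0,0,0],
    [-1,0.08,-0.22,0,0,0,0]
  ]
}}

```text
time_s: 13.95
ee_pos: [0.4891, -0.0547, 0.1194]
eef_rot: [-3.141, -0.0, 0.405]
force: [-0.3, -0.6, -0.3]
grip_width: 0.0007
grip_force: 1.0
```

```bash
python3 look.py w7
```

```text
[ 0.4891 -0.0547  0.1194] [-3.141 -0.     0.405] 0.0006876099944397782 [-0.3 -0.6 -0.3]
wheel_centre 0.79 [298. 150.] [[ 0.5476 -0.0586  0.09  ]]
wheel_handle 0.76 [225. 219.] [[ 0.4947 -0.032   0.1125]]
standoff_c 0.9 [202.  61.] [[0.5761 0.0288 0.025 ]]
top wheel_handle 0.85 826 0.089 [ 0.4957 -0.0317  0.1326] [0.018 0.017 0.007]
```

{"api": "move_arm", "payload": {
  "targets": [
    [-1,-0.1,0.23,0,0,0,0],
    [-1,-0.2,0.46,0,0,0,0],
    [-1,-0.2,0.46,-0.6,0,0,0],
    [-1,-0.2,0.46,-1.2,0,0,0],
    [-1,-0.2,0.46,-1.6,0,0,0],
    [-1,0.5,0.1,-1.6,0,0,0],
    [-1,1.2,-0.2,-1.6,0,0,0],
    [-1,1.9,-0.5,-1.6,0,0,0],
    [-1,2.5,-0.8,-1.6,0,0,0],
    [-1,2.77,-0.93,-1.6,0,0,0],
    [-1,2.77,-0.93,-1.6,0,0,0],
    [-1,2.77,-0.93,-1.6,0,0,0]
  ]
}}

```text
time_s: 15.55
ee_pos: [0.5979, 0.0414, 0.1992]
eef_rot: [-3.141, 0.001, 0.404]
force: [0.7, -0.9, -0.1]
grip_width: 0.0006
grip_force: 0.0
```

```bash
python3 look.py w8; python3 - <<'E'
from h import *
c=np.array([.648,.0475]); Rt=R.from_euler("xyz",[np.pi,0,.405]).inv()
f=lambda a:np.r_[c+.05*np.array([np.cos(np.radians(a)),np.sin(np.radians(a))]),0]
print(tool([*f(185.6)[:2],.12]))
for a0,s,n in((185.6,5,12),(125.6,2.5,10)):
    print(a0,[[-1]+(Rt.apply(f(a0-s*k)-f(a0))/.05)[:2].round(2).tolist()+[0]*4 for k in range(1,n+1)])
E
```

```text
[0.5979 0.0414 0.1992] [-3.141e+00  1.000e-03  4.040e-01] 0.0005914752261033876 [ 0.7 -0.9 -0.1]
wheel_centre 0.59 [328. 270.] [[ 0.5499 -0.059   0.09  ]]
lock_pin 0.9 [226. 176.] [[0.6071 0.0732 0.1125]]
lock_pivot 0.59 [272. 142.] [[0.6465 0.0476 0.095 ]]
standoff_c 0.65 [259. 197.] [[0.5743 0.0283 0.025 ]]
[ 0.01 -0.01  1.59]
185.6 [[-1, 0.03, -0.08, 0, 0, 0, 0], [-1, 0.07, -0.16, 0, 0, 0, 0], [-1, 0.11, -0.24, 0, 0, 0, 0], [-1, 0.16, -0.31, 0, 0, 0, 0], [-1, 0.22, -0.37, 0, 0, 0, 0], [-1, 0.28, -0.44, 0, 0, 0, 0], [-1, 0.35, -0.49, 0, 0, 0, 0], [-1, 0.42, -0.54, 0, 0, 0, 0], [-1, 0.49, -0.59, 0, 0, 0, 0], [-1, 0.57, -0.62, 0, 0, 0, 0], [-1, 0.65, -0.65, 0, 0, 0, 0], [-1, 0.74, -0.67, 0, 0, 0, 0]]
125.6 [[-1, 0.04, -0.01, 0, 0, 0, 0], [-1, 0.09, -0.01, 0, 0, 0, 0], [-1, 0.13, -0.02, 0, 0, 0, 0], [-1, 0.17, -0.02, 0, 0, 0, 0], [-1, 0.22, -0.02, 0, 0, 0, 0], [-1, 0.26, -0.02, 0, 0, 0, 0], [-1, 0.3, -0.02, 0, 0, 0, 0], [-1, 0.35, -0.01, 0, 0, 0, 0], [-1, 0.39, -0.01, 0, 0, 0, 0], [-1, 0.43, 0.0, 0, 0, 0, 0]]Traceback (most recent call last):
  File "look.py", line 10, in <module>
    print("top",t,round(r["score"],2),m.sum(),np.median(P[:,2]).round(3),((P[m].max(0)+P[m].min(0))/2).round(4),np.ptp(P[m],axis=0).round(3) if m.any() else 0)
                                                                           ~~~~~~~~^^^
    return umr_maximum(a, axis, None, out, keepdims, initial, where)
ValueError: zero-size array to reduction operation maximum which has no identity
```

View pics/w8.png

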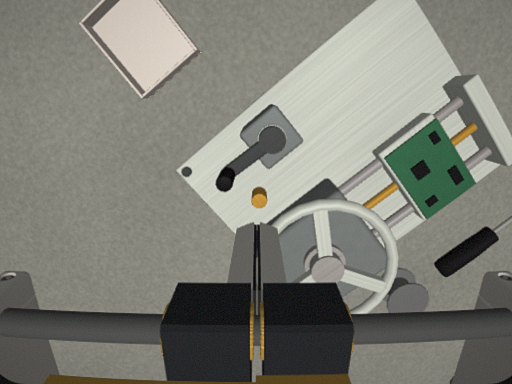

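{"api": "move_arm", "payload": {
  "targets": [
    [-1,0,0,0.5,0,0,0],
    [-1,0,0,1.0,0,0,0],
    [-1,0,0,1.4,0,0,0],
    [-1,0,0,1.6,0,0,0],
    [-1,0,0,1.6,0,0,0]
  ]
}}

```text
time_s: 16.4
ee_pos: [0.5976, 0.0424, 0.1185]
eef_rot: [-3.141, 0.002, 0.405]
force: [-0.5, 0.8, -0.6]
grip_width: 0.0007
grip_force: 0.0
```

{"api": "move_arm", "payload": {
  "targets": [
    [-1,0.03,-0.08,0,0,0,0],
    [-1,0.07,-0.16,0,0,0,0],
    [-1,0.11,-0.24,0,0,0,0],
    [-1,0.16,-0.31,0,0,0,0],
    [-1,0.22,-0.37,0,0,0,0],
    [-1,0.28,-0.44,0,0,0,0],
    [-1,0.35,-0.49,0,0,0,0],
    [-1,0.42,-0.54,0,0,0,0],
    [-1,0.49,-0.59,0,0,0,0],
    [-1,0.57,-0.62,0,0,0,0],
    [-1,0.65,-0.65,0,0,0,0],
    [-1,0.74,-0.67,0,0,0,0]
  ]
}}

```text
time_s: 17.6
ee_pos: [0.6191, 0.088, 0.1194]
eef_rot: [-3.142, 0.0, 0.405]
force: [-1.4, -3.1, -0.3]
grip_width: 0.0007
grip_force: 1.2
```

```bash
python3 look.py w9
```

```text
[0.6191 0.088  0.1194] [-3.142  0.     0.405] 0.0006725376701522883 [-1.4 -3.1 -0.3]
wheel_centre 0.71 [385. 359.] [[ 0.5498 -0.0587  0.09  ]]
lock_pin 0.97 [254. 219.] [[0.6319 0.0945 0.1125]]
lock_pivot 0.7 [328. 214.] [[0.6477 0.0479 0.095 ]]
standoff_c 0.7 [294. 260.] [[0.5741 0.0298 0.025 ]]Traceback (most recent call last):
  File "look.py", line 10, in <module>
    print("top",t,round(r["score"],2),m.sum(),np.median(P[:,2]).round(3),((P[m].max(0)+P[m].min(0))/2).round(4),np.ptp(P[m],axis=0).round(3) if m.any() else 0)
                                                                           ~~~~~~~~^^^
    return umr_maximum(a, axis, None, out, keepdims, initial, where)
ValueError: zero-size array to reduction operation maximum which has no identity
```

{"api": "move_arm", "payload": {
  "targets": [
    [-1,0.04,-0.01,0,0,0,0],
    [-1,0.09,-0.01,0,0,0,0],
    [-1,0.13,-0.02,0,0,0,0],
    [-1,0.17,-0.02,0,0,0,0],
    [-1,0.22,-0.02,0,0,0,0],
    [-1,0.26,-0.02,0,0,0,0],
    [-1,0.29,-0.02,0,0,0,0],
    [-1,0.31,-0.02,0,0,0,0],
    [-1,0.33,-0.02,0,0,0,0]
  ]
}}

```text
time_s: 18.85
ee_pos: [0.6337, 0.0953, 0.1193]
eef_rot: [-3.142, 0.0, 0.405]
force: [-1.3, -3.5, 0.2]
grip_width: 0.0004
grip_force: 1.6
```

{"api": "move_arm", "payload": {
  "targets": [
    [-1,0.02,0,0,0,0,0],
    [-1,0.04,0,0,0,0,0]
  ]
}}

```text
time_s: 19.05
ee_pos: [0.6355, 0.096, 0.1194]
eef_rot: [-3.142, 0.0, 0.405]
force: [-2.0, -4.0, -0.0]
grip_width: 0.0005
grip_force: 1.7
```

```bash
python3 look.py w10 2>&1 | grep -v File
```

```text
[0.6355 0.096  0.1194] [-3.142  0.     0.405] 0.0005050101788304463 [-2. -4. -0.]
wheel_centre 0.84 [381. 376.] [[ 0.5481 -0.0574  0.09  ]]
lock_pin 0.84 [267. 215.] [[0.6533 0.0965 0.1125]]
lock_pivot 0.74 [328. 238.] [[0.6479 0.0483 0.095 ]]
standoff_c 0.72 [296. 274.] [[0.5781 0.0296 0.025 ]]
Traceback (most recent call last):
ValueError: zero-size array to reduction operation maximum which has no identity
```

{"api": "move_arm", "payload": {
  "targets": [
    [-1,0.02,0.01,0,0,0,0],
    [-1,0.03,0.01,0,0,0,0]
  ]
}}

```text
time_s: 19.6
ee_pos: [0.6364, 0.0963, 0.1193]
eef_rot: [-3.141, 0.002, 0.405]
force: [-10.0, -2.0, 3.2]
grip_width: 0.0004
grip_force: 5.1
```

{"api": "move_arm", "payload": {
  "targets": [
    [-1,0.02,0.01,0,0,0,0],
    [-1,0.02,0.01,0,0,0,0]
  ]
}}

```text
time_s: 19.8
ee_pos: [0.6367, 0.0963, 0.1193]
eef_rot: [-3.14, 0.004, 0.405]
force: [-15.6, -2.2, 5.5]
grip_width: 0.0003
grip_force: 7.7
```

```bash
python3 look.py w11 2>&1 | grep -v File|grep -v "  "
```

```text
lock_pin 0.85 [263. 217.] [[0.6527 0.0987 0.1125]]
standoff_c 0.86 [296. 277.] [[0.5759 0.0284 0.025 ]]
Traceback (most recent call last):
ValueError: zero-size array to reduction operation maximum which has no identity
```

View pics/w11.png

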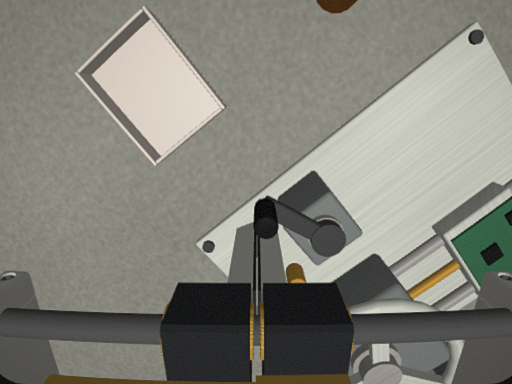

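The lever is at its stop: the pin is at (265,217) and the force is rising. I'll back off, lift and check the wheel.

{"api": "move_arm", "payload": {
  "targets": [
    [-1,-0.1,0,0,0,0,0],
    [-1,-0.4,0,0,0,0,0],
    [-1,-0.4,0,-0.6,0,0,0],
    [-1,-0.4,0,-1.4,0,0,0],
    [-1,-0.4,0,-2.4,0,0,0],
    [-1,-0.8,0.6,-3.4,0,0,0],
    [-1,-1.2,1.2,-4.4,0,0,0],
    [-1,-1.4,1.4,-4.8,0,0,0],
    [-1,-1.4,1.4,-4.8,0,0,0],
    [-1,-1.4,1.4,-4.8,0,0,0]
  ]
}}

```text
time_s: 21.15
ee_pos: [0.6016, 0.004, 0.3601]
eef_rot: [3.141, -0.002, 0.404]
force: [0.7, 0.2, -0.5]
grip_width: 0.0006
grip_force: 0.0
```

```bash
python3 look.py w12
```

```text
[0.6016 0.004  0.3601] [ 3.141e+00 -2.000e-03  4.040e-01] 0.0006161122986409534 [ 0.7  0.2 -0.5]
wheel_centre 0.67 [427. 297.] [[ 0.498  -0.3591  0.09  ]]
wheel_handle 0.64 [250. 241.] [[ 0.4892 -0.0332  0.1125]]
lock_pin 0.7 [206.  98.] [[0.6541 0.0968 0.1125]]
lock_pivot 0.97 [239. 118.] [[0.645  0.0485 0.095 ]]
standoff_c 0.53 [236. 162.] [[0.5719 0.0284 0.025 ]]Traceback (most recent call last):
  File "look.py", line 10, in <module>
    print("top",t,round(r["score"],2),m.sum(),np.median(P[:,2]).round(3),((P[m].max(0)+P[m].min(0))/2).round(4),np.ptp(P[m],axis=0).round(3) if m.any() else 0)
                                                                           ~~~~~~~~^^^
    return umr_maximum(a, axis, None, out, keepdims, initial, where)
ValueError: zero-size array to reduction operation maximum which has no identity
```

View pics/w12.png

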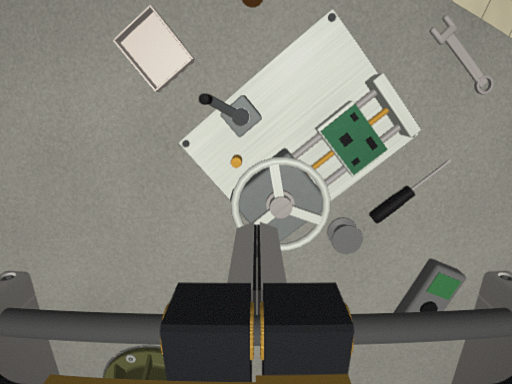

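The lever is over, with the pin at (206,98). The wheel spokes stand as they did at the start, the bystanders are unmoved and the arm is clear.

```bash
python3 -c "
from station import ctrl
print(ctrl.hand_in())"
```

```text
the job is handed in; nothing more can be done
None
```

The job is handed in, but the judge returned no verdict: I turned the wheel one full clockwise turn (handle measured within 1 mm of its start), then pushed the lock lever to its stop (peak force about 17 N) and drew the arm clear, with no bystander visibly moved.

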